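# Rock the stuck mixing ball down through the shaker's neck

## Task

Two clear dressing shakers stand on the worktop; in one of them the white mixing ball is caught up in the narrow neck instead of lying in the belly. Pick that shaker up by its neck, rock it side to side (without tipping it over) until the ball has dropped into its belly, and stand it upright again about where it stood. Leave the other shaker alone.

Things in the scene. Friction and masses are not known exactly. Their poses are not given: they have to be found in the camera images.
- shaker_neck (a point): Clear shaker with the caught ball, 163 mm tall, 0.2 kg, open mouth: belly 76 x 76 mm, 59 high; shoulders to 76 mm; upright flat-sided neck, outside 46 mm along x, 30 mm along y, walls 3 mm; grey band round the top 8 mm. Point: on the neck's axis, 138 mm above the underside, where to grip it from above over either pair of sides (30 N is fine). z is up, x the wide way, the way to rock.
- upper_baffle (a point): Tip of the upper of two grey baffles in the neck, 124 mm up, axes as the shaker's. It springs from the -x wall, the lower (34 mm below) from the +x wall; each reaches 17 mm into the 40 mm bore and falls 8 degrees to its wall. Lift the shaker 60 mm or more, lean its top 20 to 30 degrees to its +x for half a second: the ball rolls to the lower baffle. Then lean as much to -x: it drops into the belly.
- ball_center (a point): Centre of the white ceramic mixing ball, 20 mm across, 12 g, loose in the shaker. At the start it rests on the upper baffle, 10 mm to the -x side of the neck's axis and 134 mm above the shaker's underside; on the lower baffle it lies about 100 mm up on the +x side, in the belly 14 mm up (floor 4 mm thick, 68 x 68 mm inside).
- other_neck (a point): The same neck point of a second shaker of identical make, whose ball already lies in its belly; leave it alone. One shaker stands to the left, one to the right, at least 0.24 m apart; which is which varies. Both have their x within about 20 degrees of the world's y.
Mind the look-alikes: they are no part of the job. What is shaped like the part that bears shaker_neck but pink is not meant.

How it is judged:
At the end, for the whole second after the job is handed in: The ball lies in the belly of the shaker (more than 90 mm below the neck point), and the shaker stands upright on the worktop (within 6 degrees) within 80 mm of where it stood (z of ball_center in the frame of shaker_neck below -0.09 m and distance between ball_center and shaker_neck below 0.14 m and angle between shaker_neck's own z axis and vertical below 0.1 rad and height (world z) of shaker_neck below 0.146 m and distance of shaker_neck from where it was at the start of the episode below 0.08 m); the robot touches nothing.
It fails at once if the shaker with the stuck ball was tipped over (more than 63 degrees) (angle between shaker_neck's own z axis and vertical above 1.1 rad).
It fails at once if the other shaker was moved (more than 30 mm) (distance of other_neck from where it was at the start of the episode above 0.03 m).
It also fails if it takes over 38 s, if anything falls off the work surface, if the arm or the gripper's body presses on something with over 40 N, if the wrist force passes 120 N, or if a joint passes its speed limit or range.

## Robot

A 7-joint arm with a two-finger parallel gripper is mounted at the origin on a cart in front of the work surface, level with it; the furniture and walls round the work are solid. World frame = base frame: x ahead of the robot, y to its left, z up, the work surface at z = 0. Lengths are in m, angles in rad, forces in N, time in s.
With the tool pointing down it reaches from about 0.4 to 0.85 m from the base axis. Payload 4.5 kg.
Tool frame: the origin (TCP) lies between the finger pads; the fingertips stand 17 mm ahead of it and the grasp point (between the pads) lies 2 mm behind it (tip_extent is the distance from the TCP to the fingertips, in m); z points along the fingers, y is the line along which they close (so a half turn about z gives the same grasp; the last joint's range is limited). The gripper opens to 88 mm and grips with 3 to 60 N. Pads are 18 mm wide; open, the fingers measure 123 mm over their backs; the gripper's body (75 mm by 187 mm) begins 45 mm behind the grasp point.
Start: joints at [-1.296, 0.689, -0.195, 1.565, 0.157, 0.902, -0.215], TCP at [0.149, 0.607, 0.219] pointing down, gripper open.
Joint ranges: [-3.01, 3.01], [-0.46, 2.08], [-1.47, 1.51], [0.13, 2.56], [-1, 4.14], [0.04, 2.09], [-2.66, 2.66]. Speed limits (rad/s): [2.57, 2.57, 3.14, 3.14, 3.14, 3.14, 3.14].

## Interface

Orientations are given as a unit quaternion [w, x, y, z].
In Python, from cell import read_state, snapshot, hand_in, tip_extent gives the robot as it stands.
- The arm moves only by the shell command python3 -m pendant 'ROWS' [FORCE]. ROWS is JSON, a list that holds one entry, the list of rows, each a list of 7 numbers: the shift along the tool's x, y, z in units of 25 mm (1.0 is 25 mm), then the turn, a rotation vector about the tool's x, y, z in units of 6 degrees (1.0 is 6 degrees), then the gripper's target within -1 to 1 (shut at 1, half-way at 0, fully open at -1). A call has 1 to 5 rows; each row shifts and turns the commanded pose from where the row before left it, along the tool's axes as they then stand; what a row does not reach is not made up. A row lasts 1/8 s, in which the tool goes at most 62.5 mm and 10.7 degrees, less where a joint would pass 70% of its speed; a pose out of reach is approached as far as the arm can. A call is refused whole if a number of a shift passes 1 or a number of a turn 1, either way. A call with a gripper value outside its range is refused whole. The fingers move at their own pace and stop on an object; FORCE is the grip in N (left out, the last holds). Time passes only in rows, so rows that do not move let the fingers close. It gives the time, the measured TCP pose, the force, the opening and the grip force at its end, in the units of the state.
- read_state(): the state, without advancing time (a new reading comes with each control period).
- snapshot(name): name is "scene" or "top" or "wrist"; returns a dict with "img" (384x512x3 uint8, red, green, blue), "depth" (384x512 float32, m along the optical axis (not along the pixel's ray), 0 where there is no reading), "vfov" (degrees; the focal length in pixels is half the picture's height over the tangent of half this angle, whatever the lens; pixels are square), "cx", "cy" (the principal point, pixels), "extrinsics" (4x4, takes a point from world to camera coordinates). Camera axes: x right, y down, z forward; pixel columns grow to the right and rows downward; lengths in m; the calibration is good to about 2 mm. A picture is of the moment at which its call begins.
- hand_in(): hands the job in; it is judged then, once.
The state is a dict: "time_s": time; "joints": joint angles; "joint_velocities": joint speeds; "joint_torque": joint torques, N m; "eef_pos": TCP position; "orientation": TCP orientation; "contact_force": force on the tool from outside, world axes, zero at the start; "ft_torque": the same for the moment, N m; "finger_gap": opening from 0.0 (shut) to 1.0 (fully open); "finger_force": force on a finger pad.
Only numpy, scipy, OpenCV 4.12 (cv2) and the standard library are available. Lean on these libraries where they do the work, as an engineer would, in place of code of your own. Each camera call takes 0.05 s, during which the arm holds its last target. There are 200 camera calls.

## Working session

There is one attempt and no reset: what is moved stays moved. The work goes in short steps, Python scripts to look and compute and a shell command to move; the robot and the scene stay as the last step left them, time stands still between calls to the robot, and variables do not carry over. Pictures are saved under pics/ and viewed, at most 10 in all, crops included, and the job is handed in when it is done.

```bash
mkdir -p pics; cat > h.py <<'E'
import numpy as np, cv2
from cell import read_state, snapshot
def save(s,n,box=None,k=1):
    im=s["img"][...,::-1]
    if box: im=im[box[1]:box[3],box[0]:box[2]]
    cv2.imwrite("pics/"+n,cv2.resize(im,None,fx=k,fy=k,interpolation=cv2.INTER_CUBIC))
def ray(s,u,v):
    f=s["img"].shape[0]/2/np.tan(np.radians(s["vfov"])/2)
    E=np.array(s["extrinsics"]);R=E[:3,:3];t=E[:3,3]
    d=R.T@np.array([(u-s["cx"])/f,(v-s["cy"])/f,1]);return -R.T@t,d
def atz(s,u,v,z):
    o,d=ray(s,u,v);return o+d*(z-o[2])/d[2]
E
python3 - <<'E'
from h import *
a=snapshot("scene");b=snapshot("top")
save(a,"scene.png");save(b,"top.png")
for s in(a,b):print(np.round(s["extrinsics"],3).tolist(),s["vfov"],s["cx"],s["cy"])
print(read_state())
E
```

```text
[[-0.647, -0.762, -0.013, 0.344], [-0.301, 0.271, -0.914, 0.22], [0.701, -0.588, -0.404, 0.772], [0.0, 0.0, 0.0, 1.0]] 49.38111823963176 262.55735277809026 200.58968176246037
[[-0.026, -1.0, 0.005, 0.084], [-0.987, 0.025, -0.159, 0.464], [0.159, -0.009, -0.987, 1.299], [0.0, 0.0, 0.0, 1.0]] 44.97627408395527 261.3178269616499 197.58403418826182
{'time_s': 0.1, 'joints': array([-1.29618931,  0.689902  , -0.1944969 ,  1.56623408,  0.15729871,
        0.90251602, -0.21509491]), 'joint_velocities': array([ 0.00012788, -0.00149612, -0.00057557, -0.00346858, -0.00066636,
       -0.00055511, -0.00060588]), 'joint_torque': array([-3.59851496e-03, -5.28500891e+01, -1.27181567e+00, -1.53836578e+01,
       -5.25642559e-02,  2.02839656e-03,  3.50448920e-05]), 'eef_pos': array([0.14896801, 0.60636402, 0.21789009]), 'orientation': array([-3.17012391e-05,  1.20081998e-01,  9.92763626e-01, -8.34545865e-04]), 'contact_force': array([-0.19254015, -0.64343655, -0.49319714]), 'ft_torque': array([-0.01080619, -0.00330075,  0.02316267]), 'finger_force': 0.0, 'finger_gap': 1.000901644764967}
```

View pics/scene.png

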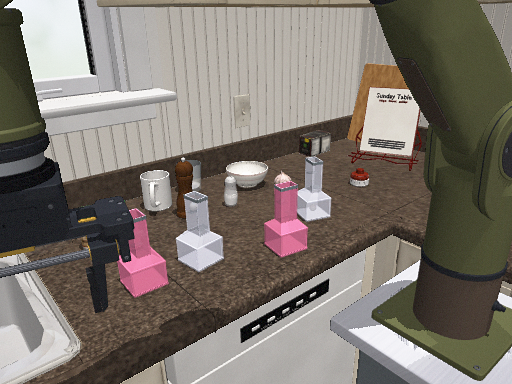

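View pics/top.png

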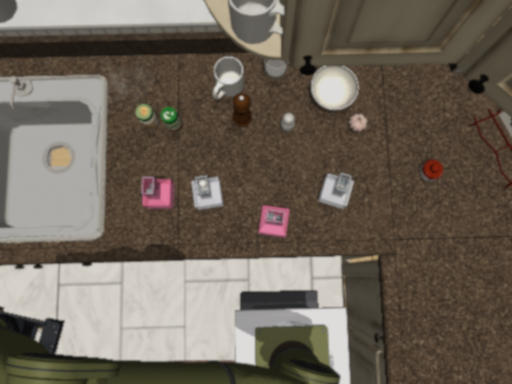

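The top view shows clear shakers at (207,190) on the left and (338,188) on the right. The pink ones at (157,192) and (274,220) are look-alikes. I'll enlarge both clear ones to find the ball.

```bash
python3 - <<'E'
from h import *
a=snapshot("scene");b=snapshot("top")
def c(s,x,y,w,h):return cv2.resize(s["img"][y:y+h,x:x+w,::-1],(390,290),interpolation=cv2.INTER_CUBIC)
im=np.vstack([np.hstack([c(a,165,185,121,90),c(a,262,150,121,90)]),np.hstack([c(b,175,165,67,50),c(b,305,162,67,50)])])
cv2.imwrite("pics/crop.png",im)
E
```

```text
(no output)
```

View pics/crop.png

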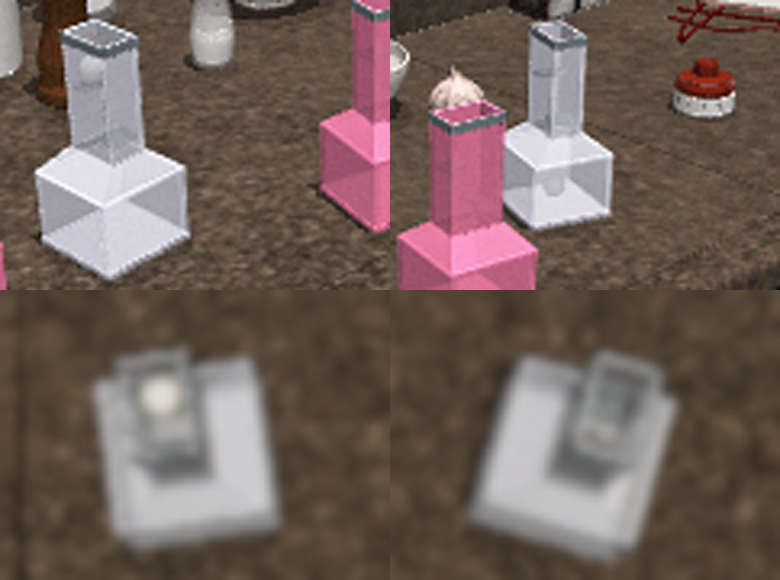

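The left shaker has the ball high in its neck: top (202,183), scene (193,206). The right shaker's ball lies in its belly, at scene (313,206). So the left clear shaker is the one meant, and next I'll measure its rim.

```bash
python3 - <<'E'
from h import *
a=snapshot("scene");b=snapshot("top")
p=lambda x,y:(175+x/5.82-.4,165+(y-290)/5.8-.4)
for c in[(115,360),(187,350),(205,450),(135,458)]:print("rim?",atz(b,*p(*c),.163).round(3))
print("ball",atz(b,*p(160,397),.134).round(3),atz(a,193.5,206,.134).round(3))
q=lambda x,y:(165+x/3.22,185+y/3.22)
for c in[(62,28),(82,20),(138,38),(115,48)]:print("rim scene",atz(a,*q(*c),.163).round(3))
for c in[(40,240),(110,277),(188,238)]:print("base scene",atz(a,*q(*c),0).round(3))
o,d=ray(b,0,0);print(o)
E
```

```text
rim? [0.505 0.248 0.163]
rim? [0.509 0.215 0.163]
rim? [0.463 0.207 0.163]
rim? [0.46  0.239 0.163]
ball [0.494 0.231 0.134] [0.492 0.232 0.134]
rim scene [0.505 0.245 0.163]
rim scene [0.508 0.227 0.163]
rim scene [0.456 0.216 0.163]
rim scene [0.452 0.236 0.163]
base scene [0.518 0.272 0.   ]
base scene [0.443 0.26  0.   ]
base scene [0.449 0.19  0.   ]
[0.25400814 0.08393243 1.35534146]
```

```bash
python3 -m pendant '[[[0,0,-0.8,0,0,0,-1],[0,0,-0.8,0,0,0,-1],[-1,-0.7,-0.2,0,0,0,-1],[-1,-0.7,0,0,0,0,-1],[-1,-0.7,0,0,0,0,-1]]]'; python3 -m pendant '[[[-1,-0.7,0,0,0,0,-1],[-1,-0.7,0,0,0,0,-1],[-1,-0.7,0,0,0,0,-1],[-1,-0.7,0,0,0,0,-1],[-1,-0.7,0,0,0,0,-1]]]'; python3 -m pendant '[[[-1,-0.7,0,0,0,0,-1],[-1,-0.7,0,0,0,0,-1],[-1,-0.7,0,0,0,0,-1],[-1,-0.7,0,0,0,0,-1],[0,0,0,0,0,0,-1]]]'
python3 - <<'E'
from h import *
s=snapshot("wrist");save(s,"w1.png");print(read_state()["eef_pos"],read_state()["orientation"],np.round(s["extrinsics"],3).tolist())
E
```

```text
time_s: 0.92
eef_pos: [0.2099, 0.5374, 0.2637]
orientation: [0.0, 0.12, 0.993, 0.0]
contact_force: [0.9, 0.3, -0.0]
finger_gap: 0.998
finger_force: 0.0
time_s: 1.55
eef_pos: [0.3105, 0.4225, 0.2637]
orientation: [0.0, 0.12, 0.993, 0.0]
contact_force: [-0.7, 0.8, -1.3]
finger_gap: 1.004
finger_force: 0.0
time_s: 2.17
eef_pos: [0.392, 0.3293, 0.2636]
orientation: [0.0, 0.123, 0.992, -0.001]
contact_force: [0.7, 0.3, -0.5]
finger_gap: 1.002
finger_force: 0.0
[0.39065234 0.3310619  0.26363676] [-3.12885360e-05  1.21188250e-01  9.92629538e-01  9.04821203e-05] [[0.244, 0.97, -0.001, -0.415], [0.935, -0.234, 0.267, -0.337], [0.258, -0.066, -0.964, 0.352], [0.0, 0.0, 0.0, 1.0]]
```

View pics/w1.png

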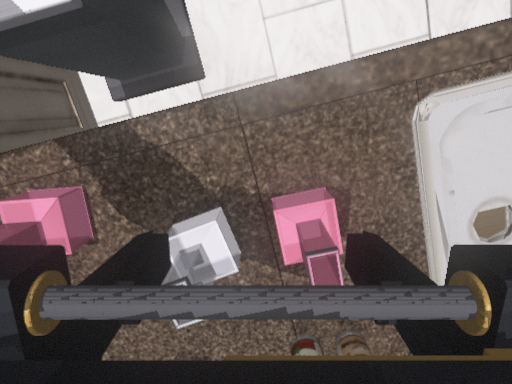

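The wrist view shows the clear shaker at (200,255) with its rim at (183,305), partly hidden by the finger bar. A pink one is at (310,240). I'll move above the target and turn the fingers to close over the 46 mm sides, then look again.

```bash
python3 -m pendant '[[[-0.95,-0.65,0,0,0,0,-1],[-0.95,-0.65,0,0,0,0,-1],[-0.95,-0.65,0,0,0,0,-1],[-0.95,-0.65,0,0,0,0,-1],[-0.8,-0.5,0,0,0,0,-1]]]'
python3 - <<'E'
from h import *
s=snapshot("wrist");save(s,"w2.png");print(read_state()["eef_pos"])
E
python3 -m pendant '[[[0,0,0,0,0,1,-1],[0,0,0,0,0,1,-1],[0,0,0,0,0,1,-1],[0,0,0,0,0,1,-1],[0,0,0,0,0,1,-1]]]' >/dev/null
python3 -m pendant '[[[0,0,0,0,0,1,-1],[0,0,0,0,0,1,-1],[0,0,0,0,0,1,-1],[0,0,0,0,0,1,-1],[0,0,0,0,0,1,-1]]]' >/dev/null
python3 -m pendant '[[[0,0,0,0,0,1,-1],[0,0,0,0,0,0,-1]]]'
python3 - <<'E'
from h import *
s=snapshot("wrist");im=np.hstack([cv2.imread("pics/w2.png"),s["img"][...,::-1]]);cv2.imwrite("pics/w3.png",cv2.resize(im,(800,300),interpolation=cv2.INTER_AREA))
save(s,"w4.png");print(read_state()["joints"])
E
```

```text
time_s: 2.85
eef_pos: [0.4834, 0.2298, 0.2637]
orientation: [-0.0, 0.119, 0.993, 0.0]
contact_force: [-0.4, 0.5, -0.3]
finger_gap: 1.0
finger_force: 0.0
[0.48593523 0.22658554 0.26356897]
time_s: 4.4
eef_pos: [0.4824, 0.2308, 0.2635]
orientation: [-0.0, 0.64, 0.768, 0.0]
contact_force: [-1.3, 0.2, 0.6]
finger_gap: 1.0
finger_force: 0.0
[-0.60143928  0.51286632  0.11145706  1.79047549 -0.07431943  0.842329
 -0.27228234]
```

View pics/w3.png

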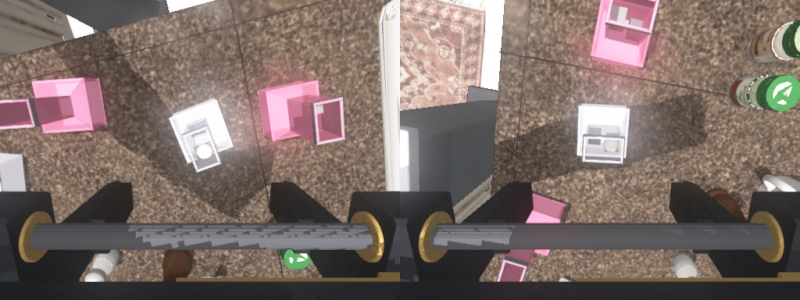

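Both wrist views show the rim of the clear shaker: at (200,150) on the left and (604,149) on the right. Its long side lies along world x and the ball is at the +x end, so the shaker's +x points towards the robot. I'll zoom in for exact corners.

```bash
python3 - <<'E'
from h import *
s=snapshot("wrist");save(s,"w5.png",(210,120,310,220),6)
E
```

```text
(no output)
```

View pics/w5.png

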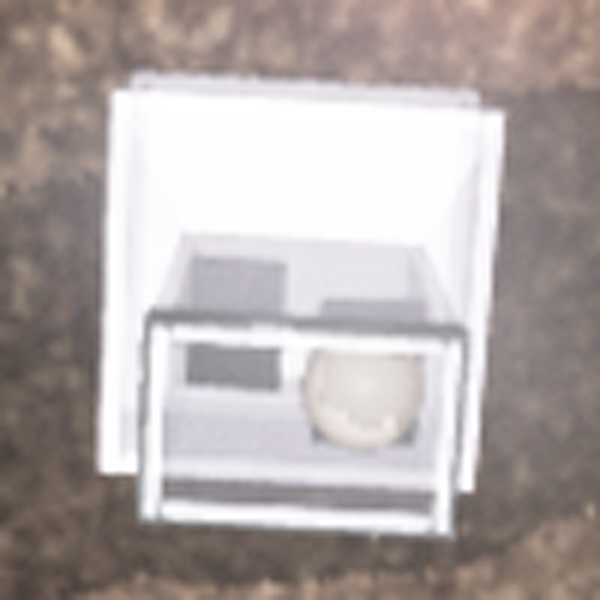

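The crop shows the rim's outer corners at crop (147,315), (468,325), (452,537) and (138,520). The ball sits on the upper baffle at the right (+x world), and the lower baffle is at the left.

```bash
python3 - <<'E'
from h import *
s=snapshot("wrist");st=read_state()
P=np.array([atz(s,210+x/6-.5,120+y/6-.5,.163) for x,y in[(147,315),(468,325),(452,537),(138,520)]])
print(P.round(4),P.mean(0));
d=P[1]-P[0]+P[2]-P[3];print(np.degrees(np.arctan2(d[1],d[0])),np.linalg.norm(d)/2)
from scipy.spatial.transform import Rotation as R
q=st["orientation"];M=R.from_quat([q[1],q[2],q[3],q[0]]).as_matrix();print(st["eef_pos"],np.degrees(np.arctan2(M[1,1],M[0,1])))
print("tool delta units",M.T@(np.append(P.mean(0)[:2],.136)-st["eef_pos"])/.025)
E
```

```text
[[0.4604 0.2435 0.163 ]
 [0.5053 0.2503 0.163 ]
 [0.5095 0.2191 0.163 ]
 [0.464  0.2133 0.163 ]] [0.48479905 0.2315641  0.163     ]
7.886160073637927 0.045710058336692845
[0.48295766 0.22980938 0.26360069] 10.37791194158472
tool delta units [0.05275833 0.08596763 5.10404498]
```

```bash
python3 -m pendant '[[[0.05,0.08,0.9,0,0,0.4,-1],[0,0,1,0,0,0,-1],[0,0,1,0,0,0,-1],[0,0,1,0,0,0,-1],[0,0,0.9,0,0,0,-1]]]' 30
python3 -m pendant '[[[0,0,0.3,0,0,0,-1],[0,0,0,0,0,0,-1]]]'
python3 -m pendant '[[[0,0,0,0,0,0,0.3],[0,0,0,0,0,0,0.6],[0,0,0,0,0,0,1],[0,0,0,0,0,0,1],[0,0,0,0,0,0,1]]]' 30
python3 -m pendant '[[[0,0,0,0,0,0,1],[0,0,0,0,0,0,1]]]'
```

```text
time_s: 5.18
eef_pos: [0.485, 0.2308, 0.1428]
orientation: [-0.0, 0.657, 0.754, 0.0]
contact_force: [0.2, 0.3, 0.4]
finger_gap: 1.001
finger_force: 0.0
time_s: 5.42
eef_pos: [0.4852, 0.2306, 0.1361]
orientation: [-0.0, 0.657, 0.754, -0.0]
contact_force: [-0.6, -0.4, 0.6]
finger_gap: 1.001
finger_force: 0.0
time_s: 6.05
eef_pos: [0.4852, 0.2304, 0.1363]
orientation: [-0.0, 0.657, 0.754, 0.0]
contact_force: [0.1, -0.7, 1.7]
finger_gap: 0.529
finger_force: 30.0
time_s: 6.3
eef_pos: [0.4853, 0.2304, 0.1362]
orientation: [-0.0, 0.657, 0.754, 0.0]
contact_force: [-0.5, 0.7, 3.2]
finger_gap: 0.528
finger_force: 30.0
```

```bash
python3 -m pendant '[[[0,0,-0.4,0,0,0,1],[0,0,-0.8,0,0,0,1],[0,0,-1,0,0,0,1],[0,0,-1,0,0,0,1],[0,0,-0.8,0,0,0,1]]]'
python3 -m pendant '[[[0,0,-0.4,-0.4,0,0,1],[0,0,0,-0.9,0,0,1],[0,0,0,-1,0,0,1],[0,0,0,-1,0,0,1],[0,0,0,-0.8,0,0,1]]]'
python3 -m pendant '[[[0,0,0,0,0,0,1],[0,0,0,0,0,0,1],[0,0,0,0,0,0,1],[0,0,0,0,0,0,1],[0,0,0,0,0,0,1]]]'
python3 - <<'E'
from h import *
a=snapshot("scene");save(a,"s2.png",(140,120,260,240),5)
E
```

```text
time_s: 6.92
eef_pos: [0.4852, 0.2303, 0.2374]
orientation: [0.0, 0.657, 0.754, 0.0]
contact_force: [1.1, -0.2, -2.8]
finger_gap: 0.527
finger_force: 30.0
time_s: 7.55
eef_pos: [0.4835, 0.23, 0.246]
orientation: [0.14, 0.642, 0.736, 0.161]
contact_force: [0.3, 0.3, -1.8]
finger_gap: 0.53
finger_force: 30.0
time_s: 8.18
eef_pos: [0.4856, 0.2302, 0.2462]
orientation: [0.14, 0.643, 0.736, 0.161]
contact_force: [-0.3, -0.7, -2.4]
finger_gap: 0.526
finger_force: 30.0
```

View pics/s2.png

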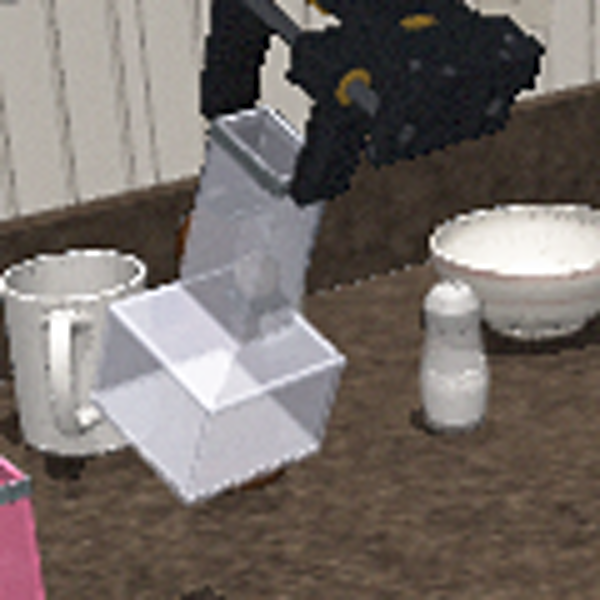

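The shaker leans with its top towards the robot (crop right), and the ball is now lower in the neck on the right, at crop (258,280), on the lower baffle. Next I lean it the other way.

```bash
python3 -m pendant '[[[0,0,0,0.6,0,0,1],[0,0,0,1,0,0,1],[0,0,0,1,0,0,1],[0,0,0,1,0,0,1],[0,0,0,1,0,0,1]]]'
python3 -m pendant '[[[0,0,0,1,0,0,1],[0,0,0,1,0,0,1],[0,0,0,1,0,0,1],[0,0,0,0.7,0,0,1],[0,0,0,0,0,0,1]]]'
python3 -m pendant '[[[0,0,0,0,0,0,1],[0,0,0,0,0,0,1],[0,0,0,0,0,0,1],[0,0,0,0,0,0,1],[0,0,0,0,0,0,1]]]'
python3 -m pendant '[[[0,0,0,-0.6,0,0,1],[0,0,0,-1,0,0,1],[0,0,0,-1,0,0,1],[0,0,0,-1,0,0,1],[0,0,0,-0.6,0,0,1]]]'
python3 -m pendant '[[[0,0,0,0,0,0,1],[0,0,0,0,0,0,1]]]'
python3 - <<'E'
from h import *
a=snapshot("scene");save(a,"s3.png",(140,120,260,240),5)
from scipy.spatial.transform import Rotation as R
st=read_state();q=st["orientation"];M=R.from_quat([q[1],q[2],q[3],q[0]]).as_matrix();print(M.round(4),st["eef_pos"])
E
```

```text
time_s: 8.85
eef_pos: [0.4858, 0.2303, 0.2465]
orientation: [-0.018, 0.657, 0.753, -0.02]
contact_force: [-0.1, -0.3, -2.0]
finger_gap: 0.525
finger_force: 30.0
time_s: 9.48
eef_pos: [0.4865, 0.23, 0.2446]
orientation: [-0.143, 0.642, 0.735, -0.164]
contact_force: [-0.7, 0.1, -1.4]
finger_gap: 0.527
finger_force: 30.0
time_s: 10.1
eef_pos: [0.4852, 0.2304, 0.2462]
orientation: [-0.143, 0.642, 0.735, -0.164]
contact_force: [-1.1, 0.3, -2.5]
finger_gap: 0.529
finger_force: 30.0
time_s: 10.72
eef_pos: [0.4842, 0.2304, 0.2466]
orientation: [0.0, 0.657, 0.754, 0.001]
contact_force: [-0.1, 0.2, -3.1]
finger_gap: 0.525
finger_force: 30.0
time_s: 10.98
eef_pos: [0.4857, 0.2305, 0.2462]
orientation: [-0.0, 0.657, 0.754, -0.0]
contact_force: [-0.6, -0.0, -1.6]
finger_gap: 0.53
finger_force: 30.0
[[-1.353e-01  9.908e-01 -4.000e-04]
 [ 9.908e-01  1.353e-01  0.000e+00]
 [ 1.000e-04 -4.000e-04 -1.000e+00]] [0.48589388 0.23043634 0.24603728]
```

View pics/s3.png

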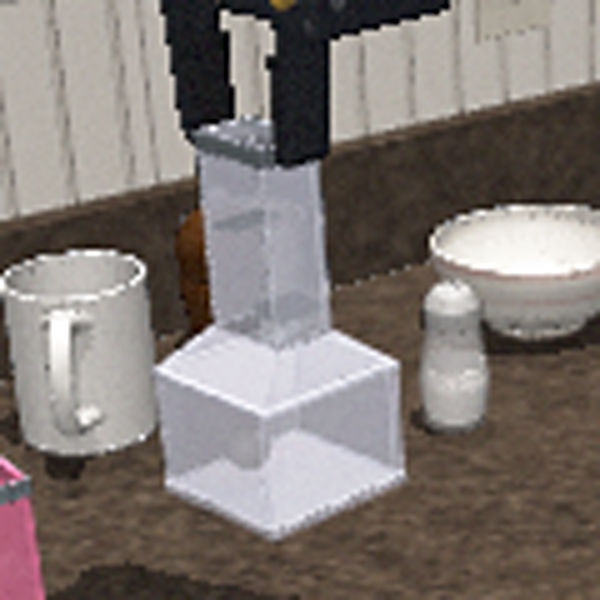

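The shaker is upright, its neck is empty and the ball lies in the belly at crop (248,450). I'll set it down 110 mm lower.

```bash
python3 -m pendant '[[[0,0,0.6,0,0,0,1],[0,0,1,0,0,0,1],[0,0,1,0,0,0,1],[0,0,0.9,0,0,0,1],[0,0,0.6,0,0,0,1]]]'
python3 -m pendant '[[[0,0,0.1,0,0,0,1],[0,0,0.1,0,0,0,1],[0,0,0.04,0,0,0,1],[0,0,0.04,0,0,0,1],[0,0,0,0,0,0,1]]]'
```

```text
time_s: 11.65
eef_pos: [0.4856, 0.2303, 0.1422]
orientation: [-0.0, 0.658, 0.753, -0.001]
contact_force: [-0.1, 0.3, -2.4]
finger_gap: 0.526
finger_force: 30.0
time_s: 12.28
eef_pos: [0.4853, 0.2305, 0.1369]
orientation: [0.0, 0.657, 0.754, 0.0]
contact_force: [-1.1, 0.1, -1.3]
finger_gap: 0.532
finger_force: 30.0
```

```bash
python3 -m pendant '[[[0,0,0.04,0,0,0,1],[0,0,0,0,0,0,1]]]'; python3 -m pendant '[[[0,0,0,0,0,0,0.3],[0,0,0,0,0,0,-1],[0,0,0,0,0,0,-1],[0,0,0,0,0,0,-1],[0,0,0,0,0,0,-1]]]'
python3 -m pendant '[[[0,0,-0.4,0,0,0,-1],[0,0,-0.8,0,0,0,-1],[0,0,-1,0,0,0,-1],[0,0,-1,0,0,0,-1],[0,0,-1,0,0,0,-1]]]'
python3 -m pendant '[[[0,0,-0.5,0,0,0,-1],[0,0,0,0,0,0,-1],[0,0,0,0,0,0,-1]]]'
python3 - <<'E'
from h import *
a=snapshot("scene");save(a,"s4.png",(130,140,270,280),4)
E
```

```text
time_s: 12.52
eef_pos: [0.4854, 0.2306, 0.1362]
orientation: [0.0, 0.657, 0.754, 0.0]
contact_force: [-0.4, -0.2, 4.9]
finger_gap: 0.526
finger_force: 30.0
time_s: 13.15
eef_pos: [0.4852, 0.2304, 0.1355]
orientation: [-0.0, 0.657, 0.754, -0.0]
contact_force: [0.3, 0.0, 1.2]
finger_gap: 0.959
finger_force: 0.0
time_s: 13.78
eef_pos: [0.4852, 0.2304, 0.2421]
orientation: [0.0, 0.657, 0.754, 0.0]
contact_force: [0.1, -0.0, 0.6]
finger_gap: 1.001
finger_force: 0.0
time_s: 14.15
eef_pos: [0.4847, 0.2302, 0.2523]
orientation: [-0.0, 0.657, 0.754, -0.001]
contact_force: [0.1, -0.2, -0.2]
finger_gap: 0.998
finger_force: 0.0
```

View pics/s4.png

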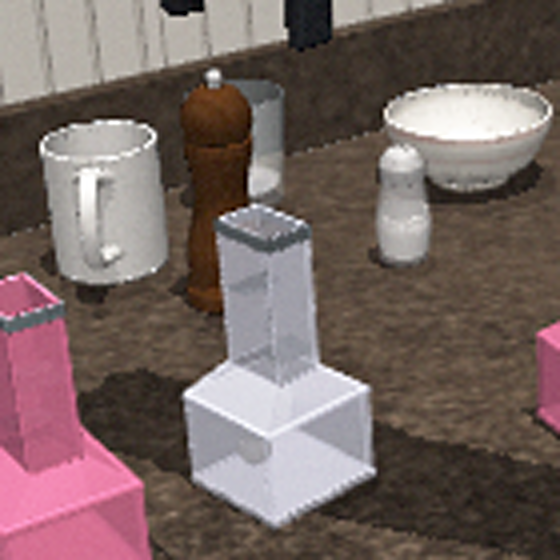

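The shaker stands upright where it was, with the ball in its belly at crop (255,445), and the gripper is clear above it.

```bash
python3 -c "from cell import hand_in; print(hand_in())"
```

```text
the job is handed in; nothing more can be done
None
```

I handed the job in: the ball is in the belly of the left clear shaker, which stands upright where it was, and I left the other shaker alone; no verdict came back.

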